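# Pack the portable analyser kit into its foam-lined case

## Robot

A 6-joint arm with a two-finger parallel gripper is mounted at the origin on the work surface. World frame = base frame: x ahead of the robot, y to its left, z up, the work surface at z = 0. Lengths are in mm, angles in rad, forces in N, time in s.
With the tool pointing down it reaches from about 275 to 750 mm from the base axis. Payload 10.2 kg.
Tool frame: the origin (TCP) lies midway between the tips of the shut fingers; the grasp point (between the pads) lies 19 mm behind it; z points along the fingers, y is the direction in which the jaws open and shut (so a half turn about z gives the same grasp; the last joint's range is limited). The gripper opens to 85 mm and grips with 20 to 120 N. Pads are 22 mm wide; open, the fingers measure 114 mm over their backs; the gripper's body (76 mm by 85 mm) begins 54 mm behind the grasp point. The pads swing forward as they close: fully open they stand 13 mm farther back than shut.
Start: joints at [-1.449, 0.313, 1.498, -0, 1.331, -0.223], TCP at [177.442, -494.111, 203.694] pointing down, gripper open.
Joint ranges: [-2.94, 2.94], [-0.97, 2.17], [0.19, 2.56], [-1.23, 4.37], [0.02, 3.11], [-2.88, 2.88]. Speed limits (rad/s): [2.39, 2.39, 3.01, 3.14, 3.14, 3.14].

## Interface

Orientations are given as a unit quaternion [w, x, y, z].
In Python, from rig import sense, capture, finish_job, search_frame, trace gives the robot as it stands.
- The arm moves only by the tool arm_command, never from a script. Its argument "steps" is one flat list of numbers, 5 for each row, row after row: the shift along the world's x, y, z in units of 50 mm (1.0 is 50 mm), then the turn about the world's z in units of 5 degrees (1.0 is 5 degrees), then the opening in per cent of the stroke, from 0 (shut) to 100 (fully open). In form: [dx, dy, dz, twist, fingers, dx, dy, dz, twist, fingers, ...]. A call has 1 to 5 rows; each row shifts and turns the commanded pose from where the row before left it; what a row does not reach is not made up. A row lasts 1/8 s, in which the tool goes at most 62.5 mm and 10.7 degrees, less where a joint would pass 70% of its speed; a pose out of reach is approached as far as the arm can. A call is refused whole if a number of a shift passes 1 or a number of a turn 1, either way. A call with a gripper value outside its range is refused whole. The fingers move at their own pace and stop on an object; "grip_force" is the grip in N (left out, the last holds). Time passes only in rows, so rows that do not move let the fingers close. It gives the time, the measured TCP pose, the force and the opening at its end, in the units of the state.
- sense(): the state, without advancing time (a new reading comes with each control period).
- capture(name): name is "side" or "top" or "wrist"; returns a dict with "frame" (480x640x3 uint8, blue, green, red), "fov_y" (degrees; the focal length in pixels is half the picture's height over the tangent of half this angle, whatever the lens; pixels are square), "cx", "cy" (the principal point, pixels), "k1" (the pictures are not rectified: a ray, as slopes to the right and down, at radius r is drawn at 1 + k1 r^2 times it, then the intrinsics apply), "extrinsics" (4x4, takes a point from world to camera coordinates). Camera axes: x right, y down, z forward; pixel columns grow to the right and rows downward; lengths in mm; the calibration is good to about 2 mm. A picture is of the moment at which its call begins. There is no depth.
- finish_job(): hands the job in, once; it reports no verdict.
Trained networks look in a picture, given as the dict that the camera call returned (one of the last four; its "shot" number tells which), for a name from the list of things; names that differ only in an ending like _2 or _b are one class to them, and where a whole thing is asked for, a point or a joint stands for the part that bears it (a point fixed in the world has none). Each returns a list of dicts, best first, with "score" (0 to 1); they miss things now and then, are a little off and sometimes report something else, mostly with a low value. They report only what shows in the picture. A call takes as long as a camera call. They do not tell look-alikes from the thing itself.
- search_frame(picture, target): "point" ([x, y, z] in mm, in world coordinates, good to about 4 mm: the middle of the surface that is visible of it).
- trace(picture, target): "mask" (480x640 bool, what is visible of it).
The state is a dict: "time_s": time; "joints": joint angles; "dq": joint speeds; "tau": joint torques, N m; "eef_pos": TCP position; "ee_rot": TCP orientation; "force": force on the tool from outside, world axes, zero at the start; "wrist_torque": the same for the moment, N m; "grip_width": opening from 0.0 (shut) to 1.0 (fully open).
Only numpy, scipy, OpenCV 4.12 (cv2) and the standard library are available. Lean on these libraries where they do the work, as an engineer would, in place of code of your own. Each camera call takes 0.05 s, during which the arm holds its last target. There are 200 camera calls.

## Task

Pack the field kit: put the handheld analyser, the pocket tester, the sample bottle and the small reference vial each into its own matching cut-out in the foam of the open carrying case. Set them down without dropping them, so that each rests on the bottom of its cut-out, the analyser and the tester face up and the bottle and the vial upright. Leave the beaker and the petri dish on the bench pad where they are.

Things in the scene. Friction and masses are not known exactly. Their poses are not given: they have to be found in the camera images.
- meter_center (a point): Handheld analyser: black box 120 x 58 x 44 mm (x, y, z) with rounded edges, a blue screen and two round keys on top, lying on its back (z up). Point at its centre, 22 mm above its underside; x runs along its length, towards the screen end. About 0.26 kg. Lies on a 2 mm thick pale blue bench pad.
- tester_center (a point): Pocket tester: light grey bar 140 mm long (x), 34 mm wide (y), 38 mm high (z); its last 40 mm at +x is a dark cap, 26 mm wide and 30 mm high. A small display and two keys on top (z up). Point at the middle of the 140 mm length, 19 mm above its underside. About 0.11 kg. Lies on the bench pad.
- bottle_center (a point): Sample bottle, closed: white plastic, standing upright, 50 mm diameter up to 58 mm, then a shoulder and a dark grey cap of 42 mm diameter from 65 to 85 mm (total height 85 mm). Point on its axis, 42.5 mm above its foot; about 0.12 kg. Stands on the bench pad.
- vial_center (a point): Reference vial: small amber glass cylinder with black cap, standing upright, 26 mm diameter (cap 25 mm, from 44 mm up), 60 mm high. Point on its axis, 30 mm above its foot. About 0.045 kg. Stands on the bench pad.
- meter_pocket (a point): Cut-out for the analyser, 136 x 74 mm (x along its length), 14 mm deep, light grey floor; widened to 102 mm in y over the middle 40 mm of length as finger room. In one of four equal dark foam inserts (180 x 112 mm) that lie two by two, in any order, in the open black case (fixed). Point: middle of its floor, 53 mm above the bench; the foam's top is 14 mm higher, the case's rim 18 mm higher.
- tester_pocket (a point): Cut-out for the pocket tester, 156 x 50 mm (x along its length), 14 mm deep, in another foam insert; widened to 86 mm in y over the middle 40 mm of length as finger room. Point: middle of its floor, 53 mm above the bench. The inserts' x axes all run along the case; its lid stands wide open, leaning away on the side of -y, up to 0.23 m high.
- bottle_pocket (a point): Cut-out for the bottle: the large round hole, 66 mm diameter, 14 mm deep, in another of the foam inserts. Point at the middle of its floor, 53 mm above the bench; no finger room beside it.
- vial_pocket (a point): Cut-out for the vial: the small round hole, 42 mm diameter, 14 mm deep, in another of the foam inserts. Point at the middle of its floor, 53 mm above the bench; no finger room beside it.
- beaker_center (a point): Empty open glass beaker, 60 mm diameter at the rim, 70 mm high, standing on the bench pad among the things; not part of the kit. Point on its axis, half-way up.
- dish_center (a point): Closed flat petri dish, 92 mm diameter, 16 mm high, lying on the bench pad among the things; not part of the kit. Point at its centre, 8 mm up.
Things that resemble listed ones, but are neither listed nor needed, are in the scene too. There is more than one size of the part that bears tester_center; the job needs the smaller.

How it is judged (in metres and radians):
At the end, for the whole second after the job is handed in: Each of the four things lies in its own cut-out: its centre within 13 mm sideways of the cut-out's centre, down on the floor of the cut-out (within 5 mm), upright or face up within 0.15 rad, the analyser and the tester along their cut-outs within 0.2 rad (either way round), all at rest and released (horizontal distance between meter_center and meter_pocket below 0.013 m and z of meter_center in the frame of meter_pocket below 0.027 m and angle between each of meter_center, tester_center, bottle_center, vial_center's own z axis and vertical below 0.15 rad and linear speed of each of meter, tester, bottle, vial below 0.02 m/s and angular speed of each of meter, tester, bottle, vial below 0.2 rad/s and angle between the x axis of meter_center and the x axis of meter_pocket, either way round below 0.2 rad and horizontal distance between tester_center and tester_pocket below 0.013 m and z of tester_center in the frame of tester_pocket below 0.024 m and angle between the x axis of tester_center and the x axis of tester_pocket, either way round below 0.2 rad and horizontal distance between bottle_center and bottle_pocket below 0.013 m and z of bottle_center in the frame of bottle_pocket below 0.0475 m and horizontal distance between vial_center and vial_pocket below 0.013 m and z of vial_center in the frame of vial_pocket below 0.035 m); the robot touches nothing.
It fails at once if a thing of the kit is dropped (falls freely by more than about 5 cm) ((contact force between the fingers and meter below 0.05 N and linear speed of meter above 1 m/s) or (contact force between the fingers and tester below 0.05 N and linear speed of tester above 1 m/s) or (contact force between the fingers and bottle below 0.05 N and linear speed of bottle above 1 m/s) or (contact force between the fingers and vial below 0.05 N and linear speed of vial above 1 m/s)).
It fails at once if the beaker is pushed away (more than 4 cm) or knocked over (distance of beaker_center from where it was at the start of the episode above 0.04 m or angle between beaker_center's own z axis and vertical above 0.5 rad).
It fails at once if the petri dish is pushed away (more than 4 cm) or knocked over (distance of dish_center from where it was at the start of the episode above 0.04 m or angle between dish_center's own z axis and vertical above 0.5 rad).
It also fails if it takes over 115 s, if anything falls off the work surface, if the arm or the gripper's body presses on something with over 40 N, if the wrist force passes 120 N, or if a joint passes its speed limit or range.

## Working session

There is one attempt and no reset: what is moved stays moved. The work goes in short steps, Python scripts to look and compute and a tool call to move; the robot and the scene stay as the last step left them, time stands still between calls to the robot, and variables do not carry over. Pictures are saved under pics/ and viewed, on a budget of 14 in all, crops included, one or two more only if the job needs it, and the job is handed in when it is done.

Besides the shell and the picture viewer there is one more tool, called by a JSON object that holds its "api" and its "payload". arm_command: Moves the arm, as the interface text tells. Its arguments: {"type":"object","properties":{"steps":{"type":"array"},"grip_force":{"type":"number"}},"required":["steps"]}

```bash
ls; mkdir -p pics
cat > h.py <<'E'
import numpy as np, cv2
from rig import sense, capture, finish_job, search_frame, trace
def K(c):
    f=240/np.tan(np.radians(c["fov_y"])/2); return f,c["cx"],c["cy"]
def proj(c,P):
    P=np.atleast_2d(P).astype(float);E=np.array(c["extrinsics"]);f,cx,cy=K(c)
    q=P@E[:3,:3].T+E[:3,3];s=q[:,:2]/q[:,2:];s=s*(1+c["k1"]*(s**2).sum(1,keepdims=True))
    return s*f+[cx,cy]
def ray(c,uv):
    uv=np.atleast_2d(uv).astype(float);E=np.array(c["extrinsics"]);f,cx,cy=K(c)
    d=(uv-[cx,cy])/f;s=d.copy()
    for _ in range(20): s=d/(1+c["k1"]*(s**2).sum(1,keepdims=True))
    R=E[:3,:3];o=-R.T@E[:3,3]
    return o,np.c_[s,np.ones(len(s))]@R
def onz(c,uv,z):
    o,d=ray(c,uv);return o+d*((z-o[2])/d[:,2])[:,None]
E
python3 - <<'E'
from h import *
for n in ["top","side","wrist"]:
    c=capture(n);cv2.imwrite(f"pics/{n}0.png",c["frame"])
    E=np.array(c["extrinsics"]);print(n,c["fov_y"],c["k1"],-E[:3,:3].T@E[:3,3])
    if n!="wrist":
        for t in ["meter_center","tester_center","bottle_center","vial_center","meter_pocket","tester_pocket","bottle_pocket","vial_pocket","beaker_center","dish_center"]:
            for r in search_frame(c,t)[:4]: print(n,t,round(r["score"],2),np.round(r["point"]),np.round(proj(c,r["point"])[0]))
s=sense();print(s["time_s"],s["eef_pos"],s["ee_rot"],s["grip_width"])
E
```

```text
pics
top 45.562965660455525 0.031743958227563984 [ 177.5760611    44.37260293 1294.12398784]
top meter_center 0.71 [453.  83.  42.] [296. 218.]
top tester_center 0.77 [597.  96.  38.] [291. 157.]
top bottle_center 0.68 [453. 380.  77.] [159. 214.]
top vial_center 0.79 [570. 357.  52.] [174. 166.]
top meter_pocket 0.76 [ 594. -167.   49.] [406. 157.]
top tester_pocket 0.88 [ 466. -180.   66.] [415. 210.]
top bottle_pocket 0.97 [ 605. -283.   64.] [459. 150.]
top vial_pocket 0.62 [ 463. -320.   64.] [478. 212.]
top beaker_center 0.62 [447. 252.  34.] [221. 221.]
top dish_center 0.57 [598. 237.  15.] [231. 159.]
side 56.01086363639211 -0.03304712298853576 [  3.49650639 659.05938503 552.32959556]
side meter_center 0.73 [450. 105.  40.] [288. 258.]
side tester_center 0.75 [594. 112.  34.] [230. 241.]
side tester_center 0.74 [158. 312.  40.] [372. 404.]
side bottle_center 0.91 [443. 398.  61.] [172. 349.]
side vial_center 0.63 [572. 363.  43.] [137. 312.]
side vial_center 0.28 [451. 102.  40.] [288. 257.]
side meter_pocket 0.68 [ 606. -188.   62.] [306. 174.]
side tester_pocket 0.67 [ 468. -198.   66.] [356. 184.]
side bottle_pocket 0.87 [ 613. -287.   68.] [325. 157.]
side vial_pocket 0.63 [ 491. -289.   65.] [366. 168.]
side beaker_center 0.85 [434. 252.  48.] [244. 301.]
side dish_center 0.6 [596. 243.  16.] [184. 281.]
wrist 69.9809529965225 0.016960243485301025 [ 247.23654925 -468.86836027  372.51314241]
1.15 [ 177.45445416 -494.0956854   203.67641735] [-2.87656164e-05  9.85175844e-01  1.71547533e-01  1.15665105e-05] 0.9995801245630247
```

Run:
```python
import cv2
a=cv2.imread("pics/top0.png");cv2.imwrite("pics/t0.png",cv2.resize(a[80:400,80:560],(800,533),interpolation=cv2.INTER_CUBIC))
```

```text
(no output)
```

View pics/t0.png

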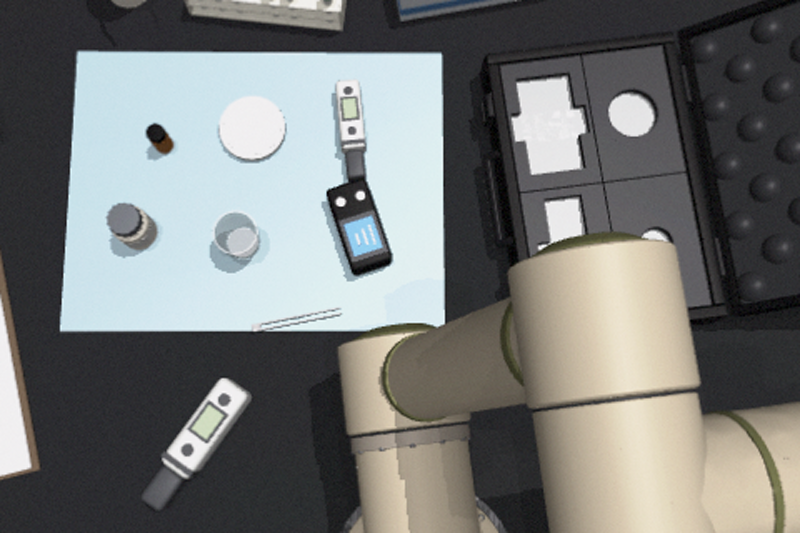

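View pics/side0.png

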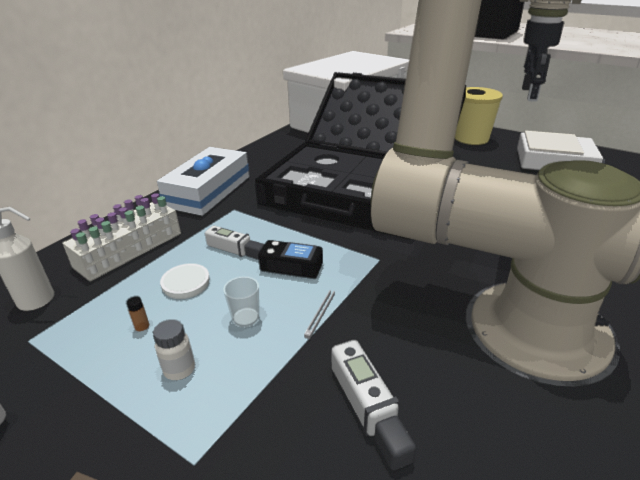

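The top view (crop) shows the pad with everything on it. Full-image positions: vial (174,166), dish (231,159), tester (291,157) touching the meter (296,218), bottle (159,214), beaker (221,221). A second tester lies off the pad at about (200,345). The arm covers part of the case. Next I'll fit the poses and measure both testers.

```bash
cat >> h.py <<'E'
from scipy.optimize import minimize
def box(l,w,h,x0=0):
    return np.array([[x0+a*l/2,b*w/2,z] for a in(-1,1) for b in(-1,1) for z in(0,h)])
def cyl(*rz):
    t=np.linspace(0,2*np.pi,40,endpoint=False);return np.vstack([np.c_[r*np.cos(t),r*np.sin(t),0*t+z] for r,z in rz])
def tester(s=1): return [box(100*s,34*s,38*s,-20*s),np.r_[box(40*s,26*s,30*s,50*s)+[0,0,4*s]]]
def place(P,p,z0):
    c,s=np.cos(p[2]),np.sin(p[2]);return P@np.array([[c,s,0],[-s,c,0],[0,0,1]])+[p[0],p[1],z0]
def fit(views,parts,z0,p0,yaw=True):
    # views: [(cam,mask)]
    def cost(p):
        p=np.r_[p,0] if not yaw else p
        J=0
        for c,m in views:
            im=np.zeros(m.shape,np.uint8)
            for P in parts:
                uv=proj(c,place(P,p,z0)); hull=cv2.convexHull(np.round(uv*16).astype(np.int32))
                cv2.fillConvexPoly(im,hull,1,shift=4,lineType=8)
            i=im>0; J+=1-(i&m).sum()/max(1,(i|m).sum())
        return J/len(views)
    n=3 if yaw else 2; best=None
    for k in range(3):
        x=np.array(p0[:n],float) if best is None else best.x
        S=np.vstack([x]+[x+d for d in np.diag([8,8,.15][:n])*(1 if k%2==0 else -.6)])
        r=minimize(cost,x,method="Nelder-Mead",options=dict(initial_simplex=S,maxiter=200,xatol=.05,fatol=1e-5))
        if best is None or r.fun<best.fun: best=r
    return best
E
cat > m1.py <<'E'
from h import *
C={n:capture(n) for n in["top","side"]}
def masks(n,t): return [(C[n],r["mask"].astype(bool),r["score"]) for r in trace(C[n],t)[:3]]
def go(t,parts,p0,yaw):
    vs=[]
    for n in C:
        for c,m,s in masks(n,t):
            v,u=np.nonzero(m); q=onz(c,[u.mean(),v.mean()],22)[0]
            print("  ",t,n,round(s,2),m.sum(),np.round(q[:2]))
            if np.hypot(*(q[:2]-p0[:2]))<60: vs.append((c,m)); break
    for w in ([vs] if len(vs)<2 else [vs,vs[:1],vs[1:]]):
        r=fit(w,parts,2,p0,yaw);print(t,len(w),np.round(r.x,3),"cost",round(r.fun,3))
go("meter_center",[box(120,58,44)],[450,93,.2],True)
go("tester_center",tester(),[595,100,3.2],True)
go("bottle_center",[cyl((25,0),(25,58)),cyl((25,58),(21,65)),cyl((21,65),(21,85))],[445,388],False)
go("vial_center",[cyl((13,0),(12.5,60))],[570,360],False)
go("beaker_center",[cyl((25,0),(30,70))],[440,252],False)
go("dish_center",[cyl((46,0),(46,16))],[597,240],False)
# other tester length: from top
for c,m,s in masks("top","tester_center"):
    v,u=np.nonzero(m);q=onz(c,np.c_[u,v],38)[:,:2].astype(np.float32);print("top tester rect",s,cv2.minAreaRect(q))
for c,m,s in masks("side","tester_center"):
    v,u=np.nonzero(m);q=onz(c,np.c_[u,v],38)[:,:2].astype(np.float32);print("side tester rect",s,cv2.minAreaRect(q))
E
python3 m1.py
```

```text
meter_center top 0.98 1410 [462.  86.]
   meter_center side 0.77 2017 [460.  84.]
meter_center 2 [4.59524e+02 8.53340e+01 3.24000e-01] cost 0.102
meter_center 1 [4.60192e+02 8.57720e+01 3.09000e-01] cost 0.076
meter_center 1 [4.59619e+02 8.28980e+01 3.43000e-01] cost 0.115
   tester_center top 0.93 1855 [173. 297.]
   tester_center top 0.59 162 [587. 363.]
   tester_center top 0.56 835 [605.  98.]
   tester_center side 0.7 4868 [164. 299.]
   tester_center side 0.64 1120 [602. 100.]
tester_center 2 [598.956  97.3     3.229] cost 0.175
tester_center 1 [597.838  96.991   3.239] cost 0.116
tester_center 1 [600.972  97.997   3.109] cost 0.193
   bottle_center top 0.59 590 [463. 395.]
   bottle_center side 0.66 1889 [475. 377.]
bottle_center 2 [457.683 387.942] cost 0.088
bottle_center 1 [457.53  389.182] cost 0.109
bottle_center 1 [457.623 387.422] cost 0.051
   vial_center top 0.71 209 [587. 364.]
   vial_center side 0.56 534 [594. 353.]
vial_center 2 [583.057 359.781] cost 0.131
vial_center 1 [582.99  360.472] cost 0.096
vial_center 1 [582.788 358.583] cost 0.11
   beaker_center top 0.
[... 448 characters left out ...]
75, 297.1888122558594), (50.299808502197266, 186.16490173339844), 53.481727600097656)
top tester rect 0.59 ((580.9247436523438, 359.3531799316406), (42.15089416503906, 22.466026306152344), 44.97370147705078)
top tester rect 0.56 ((596.4342651367188, 97.2314682006836), (142.63482666015625, 35.753997802734375), 5.769885063171387)
side tester rect 0.7 ((166.33480834960938, 300.30206298828125), (62.23848342895508, 208.07232666015625), 54.290225982666016)
side tester rect 0.64 ((586.4719848632812, 115.24817657470703), (155.51783752441406, 68.12650299072266), 4.241140842437744)
side tester rect 0.31 ((514.74658203125, -357.4192810058594), (64.36200714111328, 120.31309509277344), 6.746617794036865)
```

{"api": "arm_command", "payload": {"steps": [0.2, 1, 1, 0, 100, 0.4, 1, 1, 0, 100, 0.5, 1, 0, 0, 100, 0.5, 1, 0, 0, 100, 0.5, 1, 0, 0, 100]}}

```text
time_s: 2.58
eef_pos: [278.6, -256.2, 290.1]
ee_rot: [0.0, 0.985, 0.171, 0.0]
force: [1.2, -0.8, 0.0]
grip_width: 1.0
```

{"api": "arm_command", "payload": {"steps": [0.3, 1, 0, 0, 100, 0.3, 1, 0, 0, 100, 0.2, 1, 0, 0, 100, 0.2, 1, 0, 0, 100, 0, 1, 0, 0, 100]}}

```text
time_s: 3.2
eef_pos: [328.2, -6.2, 290.1]
ee_rot: [0.0, 0.985, 0.172, 0.0]
force: [-0.2, -0.7, -0.5]
grip_width: 0.999
```

{"api": "arm_command", "payload": {"steps": [0.2, 1, 0, 0, 100, 0.2, 1, 0, 0, 100, 0.2, 1, 0, 0, 100, 0.2, 1, 0, 0, 100, 0, 0, 0, 0, 100]}}

```text
time_s: 3.82
eef_pos: [367.9, 194.5, 289.6]
ee_rot: [-0.0, 0.985, 0.174, -0.0]
force: [-0.0, -0.6, 0.5]
grip_width: 1.0
```

The pad tester at (291,157) measures 143×36 mm and the off-pad one at (200,345) measures 186×50 mm, so the pad one is the smaller part. I'll confirm that in a crop and measure the case now that the arm is clear of it.

```bash
cat > m2.py <<'E'
from h import *
c=capture("top");cv2.imwrite("pics/top1.png",c["frame"])
a=c["frame"]
A=cv2.resize(a[110:270,360:520],(500,500),interpolation=cv2.INTER_CUBIC)
B=cv2.resize(a[130:250,255:350],(300,379),interpolation=cv2.INTER_CUBIC)
im=np.zeros((500,800,3),np.uint8);im[:,:500]=A;im[:379,500:]=B;cv2.imwrite("pics/case1.png",im)
for t in ["meter_pocket","tester_pocket","bottle_pocket","vial_pocket"]:
    for r in search_frame(c,t)[:2]: print(t,round(r["score"],2),np.round(r["point"]),np.round(proj(c,r["point"])[0]))
g=a[110:270,360:520].min(2); th=(g>120).astype(np.uint8)
n,l,st,ce=cv2.connectedComponentsWithStats(th)
for i in range(1,n):
    if st[i,4]<60: continue
    v,u=np.nonzero(l==i);uv=np.c_[u+360,v+110]
    q=onz(c,uv,53)[:,:2].astype(np.float32);(x,y),r=cv2.minEnclosingCircle(q)
    print(i,st[i],"cen",onz(c,uv.mean(0),53)[0].round(1),"rect",cv2.minAreaRect(q),"circ",x,y,r)
E
python3 m2.py
```

```text
meter_pocket 0.63 [ 595. -167.   50.] [406. 156.]
tester_pocket 0.84 [ 414. -192.   66.] [421. 233.]
bottle_pocket 0.84 [ 606. -282.   64.] [458. 150.]
vial_pocket 0.63 [ 428. -302.   67.] [471. 227.]
1 [  27   16   45   59 1957] cen [ 596.6 -172.4   53. ] rect ((597.3244018554688, -172.34268188476562), (133.09228515625, 99.13360595703125), 7.387191295623779) circ 597.403564453125 -172.0411376953125 74.18997955322266
2 [ 85  26  28  26 571] cen [ 612.1 -284.9   53. ] rect ((612.5380249023438, -285.3645324707031), (59.4814567565918, 61.47427749633789), 0.01072237454354763) circ 611.6151123046875 -284.2337646484375 32.40956115722656
3 [  42   89   40   70 1763] cen [ 415.5 -195.7   53. ] rect ((416.5262145996094, -195.23159790039062), (154.77294921875, 84.20265197753906), 7.177732944488525) circ 416.22515869140625 -195.53201293945312 79.42261505126953
4 [104 108  18  18 239] cen [ 431.6 -308.2   53. ] rect ((432.20184326171875, -308.113525390625), (38.131553649902344, 37.45597457885742), 66.0431137084961) circ 431.38372802734375 -308.40625 20.413124084472656
```

View pics/case1.png

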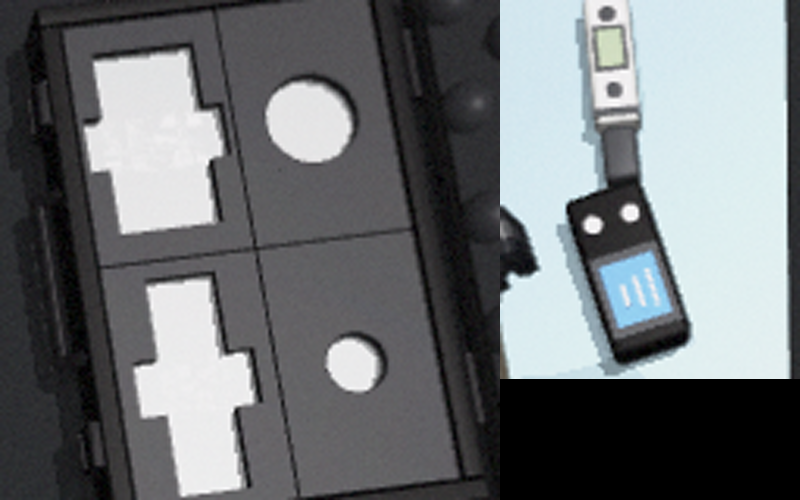

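The crop shows the pad tester (grey body, dark cap) touching the analyser's key end, so it's the right one. In the case, the meter hole is upper-left, the bottle hole upper-right, the tester hole lower-left and the vial hole lower-right. Next I'll fit the pockets, allowing for the floor hidden behind their walls.

```bash
cat > m3.py <<'E'
from h import *
c=capture("top");a=c["frame"]
g=a.min(2); M=np.zeros(g.shape,bool); M[110:270,360:520]=g[110:270,360:520]>120
n,l=cv2.connectedComponents(M.astype(np.uint8))
cross=lambda L,W,W2:[np.array([[s*L/2,t*W/2] for s,t in((-1,-1),(1,-1),(1,1),(-1,1))]),np.array([[s*20,t*W2/2] for s,t in((-1,-1),(1,-1),(1,1),(-1,1))])]
circ=lambda r:[cyl((r,0))[:,:2]]
def draw(sh,p,z):
    im=np.zeros(g.shape,np.uint8)
    for P in sh:
        uv=proj(c,place(np.c_[P,0*P[:,0]],p,z));cv2.fillConvexPoly(im,cv2.convexHull(np.round(uv*16).astype(np.int32)),1,shift=4)
    return im>0
for nm,sh,p0 in [("meter",cross(136,74,102),[597,-172,.128]),("tester",cross(156,50,86),[416,-195,.125]),("bottle",circ(33),[611,-285]),("vial",circ(21),[431,-308])]:
    u,v=proj(c,[*p0[:2],53])[0];m=l==l[int(v),int(u)]
    def cost(p):
        q=p if len(p)==3 else np.r_[p,0]
        i=draw(sh,q,53)&draw(sh,q,67);return 1-(i&m).sum()/(i|m).sum()
    x=np.array(p0,float)
    for k in(1,-.6,1):
        x=(r:=minimize(cost,x,method="Nelder-Mead",options=dict(initial_simplex=np.vstack([x]+[x+d*k for d in np.diag([6,6,.06][:len(x)])]))))
        x=r.x
    print(nm,x.round(3),round(r.fun,3))
print(sense()["eef_pos"])
E
python3 m3.py
```

```text
meter [ 5.95073e+02 -1.71043e+02  1.18000e-01] 0.042
tester [ 4.15880e+02 -1.94739e+02  1.27000e-01] 0.044
bottle [ 610.152 -283.389] 0.04
vial [ 430.106 -306.302] 0.081
[368.31329874 191.24727766 290.19859484]
```

Pocket spacing checks out: 180.8, 181.5 and 113 mm, against 180/180/112 expected. I'll start with the meter.

{"api": "arm_command", "payload": {"steps": [0.9, -1, -0.6, -0.28, 100, 0.93, -1, -0.6, 0, 100, 0, -0.12, -1, 0, 100, 0, 0, -1, 0, 100, 0, 0, 0, 0, 100]}}

```text
time_s: 4.75
eef_pos: [443.7, 101.1, 137.5]
ee_rot: [-0.001, 0.987, 0.159, -0.003]
force: [0.1, 0.1, 1.4]
grip_width: 1.002
```

{"api": "arm_command", "payload": {"steps": [0.32, -0.32, -0.2, 0, 100, 0, 0, -0.9, 0, 100, 0, 0, 0, 0, 100]}}

```text
time_s: 5.12
eef_pos: [460.9, 85.6, 84.6]
ee_rot: [-0.0, 0.987, 0.159, -0.001]
force: [1.0, 0.0, -0.4]
grip_width: 0.997
```

Run:
```python
from h import *
s=sense();print(s["eef_pos"])
c=capture("wrist");cv2.imwrite("pics/w1.png",c["frame"])
print(proj(c,[[460,85.3,46],s["eef_pos"]]))
```

```text
[460.9235188   85.56615812  84.64556804]
[[319.09781894 258.80918635]
 [319.15002808 281.94554327]]
```

View pics/w1.png

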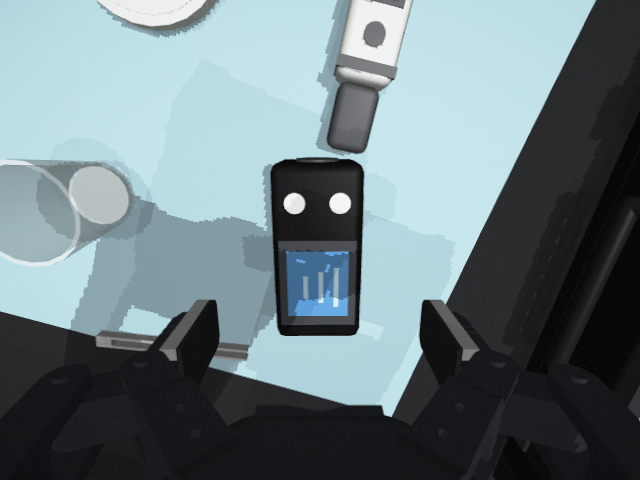

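The wrist view shows the meter centred between the fingers at (318,247), aligned with the jaws and clear of the tester cap. I'll grasp it.

{"api": "arm_command", "payload": {"steps": [0, 0, -0.8, 0, 100, 0, 0, -0.73, 0, 100, 0, 0, 0, 0, 0, 0, 0, 0, 0, 0, 0, 0, 0, 0, 0], "grip_force": 40}}

```text
time_s: 5.8
eef_pos: [463.0, 85.8, 10.7]
ee_rot: [0.0, 0.987, 0.16, 0.002]
force: [-2.9, -0.6, 7.8]
grip_width: 0.657
```

{"api": "arm_command", "payload": {"steps": [0, 0, 0, 0, 0, 0, 0, 0, 0, 0, 0, 0, 0.3, 0, 0, 0, 0, 0.7, 0, 0, 0, 0, 0, 0, 0]}}

```text
time_s: 6.42
eef_pos: [463.3, 85.8, 61.3]
ee_rot: [0.001, 0.987, 0.16, 0.003]
force: [0.1, 1.0, -3.2]
grip_width: 0.654
```

{"api": "arm_command", "payload": {"steps": [0, 0, 1, 0, 0, 0.3, -0.7, 0.7, -0.6, 0, 0.4, -0.7, 0, -0.6, 0, 0.4, -0.7, 0, -0.6, 0, 0.4, -0.7, 0, -0.5, 0]}}

```text
time_s: 7.05
eef_pos: [536.6, -55.3, 142.8]
ee_rot: [-0.0, 0.998, 0.059, -0.0]
force: [1.2, 0.2, -2.2]
grip_width: 0.656
```

{"api": "arm_command", "payload": {"steps": [0.4, -0.7, 0, 0, 0, 0.4, -0.8, 0, 0, 0, 0.3, -0.8, 0, 0, 0, 0, 0, 0, 0, 0]}}

```text
time_s: 7.55
eef_pos: [591.4, -171.6, 142.0]
ee_rot: [-0.0, 0.998, 0.058, -0.0]
force: [-0.0, 0.3, -1.1]
grip_width: 0.651
```

```bash
cat > look.py <<'E'
import sys
from h import *
# look.py target: fit held/placed object with side view
def psi(s):
    q=s["ee_rot"];return np.degrees(2*np.arctan2(q[2],q[1]))
if __name__=="__main__":
    s=sense();print(np.round(s["eef_pos"],1),"psi",round(psi(s),2),"grip",round(s["grip_width"],3),"t",s["time_s"])
    if len(sys.argv)>1:
        t,z0=sys.argv[1],float(sys.argv[2])
        P=dict(meter=[box(120,58,44)],tester=tester(),bottle=[cyl((25,0),(25,58)),cyl((25,58),(21,65)),cyl((21,65),(21,85))],vial=[cyl((13,0),(12.5,60))])[t]
        p0=[float(v) for v in sys.argv[3:]]
        for n in["side","top","wrist"]:
            c=capture(n)
            for r in trace(c,t+"_center")[:3]:
                m=r["mask"].astype(bool)
                if m.sum()<30: continue
                v,u=np.nonzero(m);q=onz(c,[u.mean(),v.mean()],z0+20)[0]
                if np.hypot(*(q[:2]-p0[:2]))>70: continue
                f=fit([(c,m)],P,z0,p0,len(p0)==3);print(n,round(r["score"],2),m.sum(),np.round(f.x,3),"cost",round(f.fun,3));break
E
python3 look.py meter 172 595 -171 .12
```

```text
[ 591.4 -171.6  142. ] psi 6.69 grip 0.651 t 7.55
wrist 0.85 30124 [ 5.90325e+02 -1.62445e+02  1.80000e-01] cost 0.469
```

```bash
python3 look.py meter 133 590 -171 .12
```

```text
[ 591.2 -168.3  143.1] psi 6.91 grip 0.658 t 7.85
side 0.91 1239 [ 5.91879e+02 -1.75091e+02  3.01000e-01] cost 0.183
wrist 0.8 30231 [ 5.89196e+02 -1.68129e+02  1.21000e-01] cost 0.129
```

Wrist fit: the held meter is 2 mm behind the TCP along x, with yaw aligned. I'll lower it.

{"api": "arm_command", "payload": {"steps": [0.12, -0.06, 0, 0, 0, 0, 0, -0.7, 0, 0, 0, 0, -0.6, 0, 0, 0, 0, -0.1, 0, 0, 0, 0, 0, 0, 0]}}

```text
time_s: 8.78
eef_pos: [597.9, -172.5, 73.7]
ee_rot: [0.0, 0.998, 0.06, 0.0]
force: [-0.0, 0.2, -1.2]
grip_width: 0.654
```

{"api": "arm_command", "payload": {"steps": [0, 0, -0.12, 0, 0, 0, 0, -0.08, 0, 0, 0, 0, 0, 0, 0]}}

```text
time_s: 9.15
eef_pos: [597.3, -172.1, 62.8]
ee_rot: [-0.0, 0.998, 0.06, -0.0]
force: [0.3, 0.1, -1.9]
grip_width: 0.656
```

{"api": "arm_command", "payload": {"steps": [0, 0, -0.04, 0, 0, 0, 0, -0.02, 0, 0, 0, 0, 0, 0, 0]}}

```text
time_s: 9.52
eef_pos: [597.6, -172.3, 61.8]
ee_rot: [0.0, 0.998, 0.06, 0.001]
force: [-5.5, 2.5, 10.3]
grip_width: 0.657
```

Contact at the expected height. I'll release a little and lift.

{"api": "arm_command", "payload": {"steps": [0, 0, 0, 0, 77, 0, 0, 0, 0, 77, 0, 0, 0.3, 0, 77, 0, 0, 0.8, 0, 77, 0, 0, 1, 0, 77]}}

```text
time_s: 10.15
eef_pos: [597.1, -172.0, 166.5]
ee_rot: [-0.0, 0.998, 0.06, -0.0]
force: [-0.7, -0.3, 1.0]
grip_width: 0.774
```

```bash
python3 look.py meter 53 595 -171 .12
```

```text
[ 597.1 -172.   166.5] psi 6.85 grip 0.774 t 10.15
side 0.66 1128 [ 5.97145e+02 -1.80663e+02  4.98000e-01] cost 0.19
wrist 0.64 12300 [ 5.96644e+02 -1.71880e+02  1.20000e-01] cost 0.063
```

The meter is in: wrist fit (596.6,-171.9), yaw 0.12, cost 0.06. Now the tester.

{"api": "arm_command", "payload": {"steps": [0, 0.9, 0, -0.35, 100, 0, 0.9, 0, 0, 100, 0, 0.9, 0, 0, 100, 0, 0.9, 0, 0, 100, 0, 0.9, 0, 0, 100]}}

```text
time_s: 11.08
eef_pos: [596.7, 54.3, 163.7]
ee_rot: [-0.0, 0.999, 0.044, -0.001]
force: [0.8, -0.9, -0.8]
grip_width: 1.004
```

{"api": "arm_command", "payload": {"steps": [0, 0.9, -0.5, 0, 100, 0, 0, -0.8, 0, 100, 0, 0, 0, 0, 100]}}

```text
time_s: 11.45
eef_pos: [595.2, 98.1, 96.5]
ee_rot: [-0.0, 0.999, 0.045, -0.004]
force: [1.2, -1.2, 1.5]
grip_width: 1.001
```

```bash
python3 look.py tester 2 598 97 3.23
```

```text
[595.2  98.1  96.5] psi 5.14 grip 1.001 t 11.45
side 0.79 1278 [596.627  96.866   3.157] cost 0.096
wrist 0.56 7980 [597.2    97.701   3.242] cost 0.096
```

{"api": "arm_command", "payload": {"steps": [0.04, 0, -0.9, 0, 100, 0, 0, -0.87, 0, 100, 0, 0, 0, 0, 100, 0, 0, 0, 0, 0, 0, 0, 0, 0, 0], "grip_force": 30}}

```text
time_s: 12.38
eef_pos: [600.6, 97.8, 13.6]
ee_rot: [0.0, 0.999, 0.045, 0.002]
force: [0.7, -0.9, -0.3]
grip_width: 0.603
```

{"api": "arm_command", "payload": {"steps": [0, 0, 0, 0, 0, 0, 0, 0, 0, 0, 0, 0, 0, 0, 0, 0, 0, 0, 0, 0]}}

```text
time_s: 12.88
eef_pos: [600.1, 97.9, 12.5]
ee_rot: [0.0, 0.999, 0.045, 0.001]
force: [-0.4, -0.2, 6.0]
grip_width: 0.005
```

The fingers closed on nothing. I need to look.

```bash
python3 - <<'E'
from h import *
t=capture("top");s=capture("side");w=capture("wrist")
im=np.zeros((600,800,3),np.uint8)
im[:300,:400]=cv2.resize(w["frame"],(400,300))
im[:300,400:]=cv2.resize(s["frame"][180:300,150:310],(400,300))
im[300:,:400]=cv2.resize(t["frame"][110:230,220:380],(400,300))
cv2.imwrite("pics/x1.png",im)
x=sense();print(x["eef_pos"],x["grip_width"],x["force"])
E
python3 look.py tester 2 598 97 3.23
```

```text
[600.06519329  97.87084825  12.45619996] 0.0006147709501360305 [-0.96896316  0.25305162  7.23977248]
[600.1  97.9  12.5] psi 5.11 grip 0.001 t 13.025
side 0.97 1153 [596.846  96.732   3.159] cost 0.187
wrist 0.84 11109 [597.615  97.94    3.253] cost 0.45
```

View pics/x1.png

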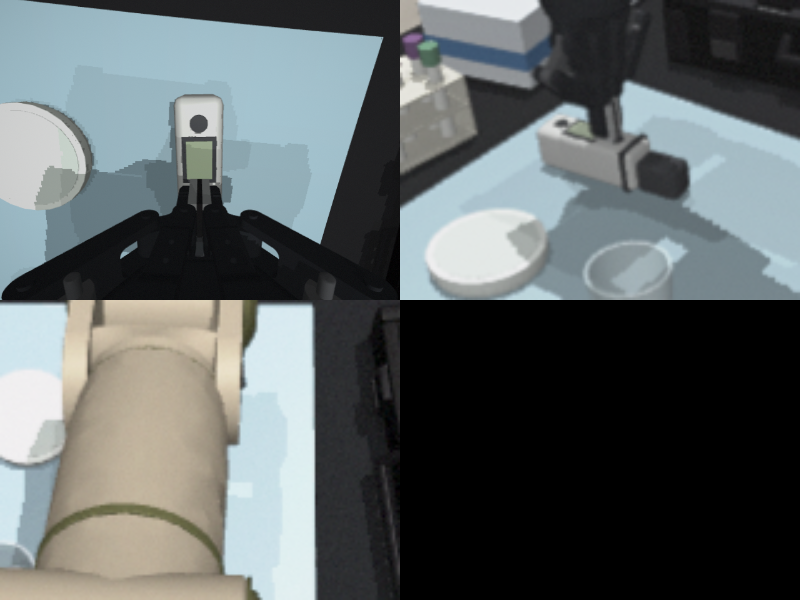

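Run:
```python
from h import *
s=capture("side");w=capture("wrist")
P=[[600,98,12.5],[600,98,25],[600,98,40],[600,98,60]]
A=s["frame"][170:300,150:310].copy();A=cv2.resize(A,None,fx=4,fy=4,interpolation=cv2.INTER_CUBIC)[:520]
for p in proj(s,P): cv2.circle(A,tuple(int(v) for v in (p-[150,170])*4),3,(0,0,255),-1)
print(proj(s,P),proj(w,P))
for n,c in(("s",s),("w",w)):
    f=c["frame"].copy()
cv2.imwrite("pics/x2.png",A)
x=sense();print(x["eef_pos"],x["joints"],x["tau"])
```

```text
[[233.89594705 245.55217404]
 [233.15556914 240.68778097]
 [232.25371211 234.75632842]
 [231.02794895 226.68375176]] [[319.07387445 281.9660564 ]
 [319.09520933 292.08526391]
 [319.1251354  306.27691143]
 [319.1748283  329.83629918]]
[600.07398472  97.86396714  12.48043199] [-3.08285284e-02  6.91680370e-01  1.43835885e+00  5.81790737e-05
  1.00951979e+00  1.45078178e+00] [-1.66752697e-01 -4.96690214e+01 -1.99854916e+01 -4.76619042e-02
 -8.88805697e-02 -1.55656103e-04]
```

View pics/x2.png

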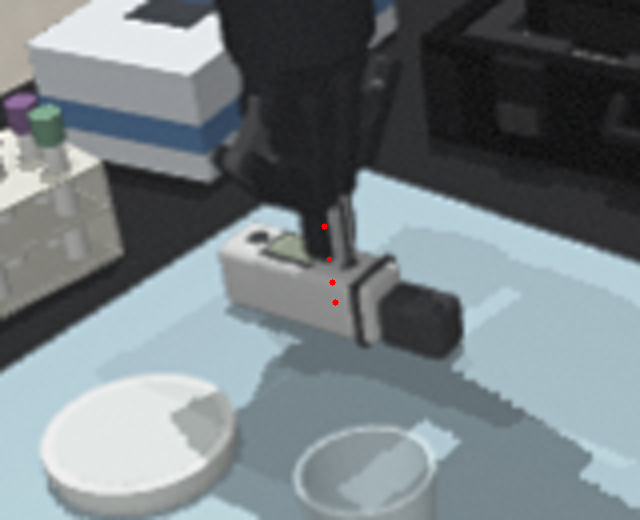

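{"api": "arm_command", "payload": {"steps": [0, 0, 0.5, 0, 0, 0, 0, 0.5, 0, 0, 0, 0, 0, 0, 0]}}

```text
time_s: 13.8
eef_pos: [600.3, 97.9, 63.0]
ee_rot: [0.0, 0.999, 0.045, 0.002]
force: [-1.2, 0.5, -0.4]
grip_width: -0.003
```

```bash
python3 - <<'E'
from h import *
s=capture("side");w=capture("wrist");x=sense();e=x["eef_pos"];print(e,x["force"],x["grip_width"])
P=[e+np.array([0,0,d]) for d in(0,13,27)]
A=cv2.resize(s["frame"][150:280,150:310],None,fx=2.5,fy=2.5,interpolation=cv2.INTER_CUBIC)
for p in proj(s,P): cv2.circle(A,tuple(int(v) for v in (p-[150,150])*2.5),2,(0,0,255),-1)
B=cv2.resize(w["frame"][140:400,160:480],(400,325))
for p in proj(w,P): cv2.circle(B,tuple(int(v) for v in (p-[160,140])*1.25),2,(0,0,255),-1)
cv2.imwrite("pics/x3.png",np.hstack([A,B]))
E
python3 look.py tester 2 598 97 3.23
```

```text
[598.91467433  97.844787    60.61177982] [-0.58459703  0.18722678  0.04464681] -0.00017946820856928154
[598.9  97.8  60.6] psi 5.11 grip -0.0 t 13.9
side 0.65 1205 [596.775  96.694   3.15 ] cost 0.144
wrist 0.58 8341 [599.132  98.377   3.253] cost 0.329
```

View pics/x3.png

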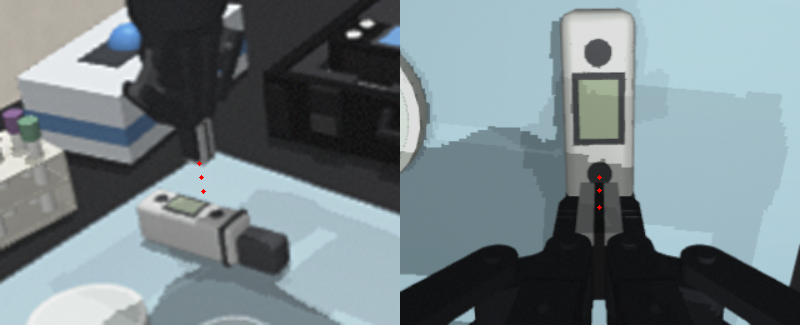

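Run:
```python
from h import *
s=capture("side");print("start tip proj (open)",proj(s,[[177.4,-494.1,203.7],[177.4,-494.1,216.7],[177.4,-494.1,243]]))
w=capture("wrist");m=trace(w,"tester_center")[0]["mask"].astype(bool)
v,u=np.nonzero(m);print(u.min(),u.max(),v.min(),v.max())
for r in range(v.min()+5,280,15): q=u[v==r];print(r,q.min(),q.max(),end="; ")
E=np.array(w["extrinsics"]);print("\ncam",-E[:3,:3].T@E[:3,3],E[2,:3])
for z in(2,-25): print(z,proj(w,place(box(100,34,38,-20),[598,97.5,3.24],z)).round())
t=capture("top");print("tcp in top",proj(t,sense()["eef_pos"]))
```

```text
start tip proj (open) [[524.13886339 112.46814757]
 [525.35849492 107.09571669]
 [527.86802044  96.01567042]]
287 347 146 297
151 290 344; 166 288 347; 181 288 347; 196 289 347; 211 289 347; 226 290 346; 241 291 346; 256 290 346; 271 291 346; 
cam [673.14006379 104.73671212 229.68435216] [-0.28902157 -0.0260195  -0.95696892]
2 [[292. 146.]
 [287. 147.]
 [345. 145.]
 [351. 147.]
 [296. 289.]
 [293. 315.]
 [343. 288.]
 [348. 314.]]
-25 [[295. 145.]
 [291. 146.]
 [342. 144.]
 [347. 145.]
 [299. 274.]
 [295. 295.]
 [341. 274.]
 [344. 295.]]
tcp in top [[289.80366295 152.56412137]]
```

The side camera puts the fingertips about 27 mm above the reported TCP, both at the start and now. Touching the tester's top (40 mm) at a reported 12.5 mm says the same. So the z reading seems about 27 mm low. I'll check it against the wrist view.

{"api": "arm_command", "payload": {"steps": [0, 0, 0.8, 0, 100, 0, 0, 0, 0, 100, 0, 0, 0, 0, 100]}}

```text
time_s: 14.78
eef_pos: [599.0, 97.9, 100.9]
ee_rot: [-0.0, 0.999, 0.045, -0.0]
force: [0.3, -0.1, -0.5]
grip_width: 0.641
```

```bash
cat > bias.py <<'E'
from h import *
w=capture("wrist");t=capture("top");s=capture("side");x=sense();print(x["eef_pos"],x["grip_width"])
m=[r for r in trace(w,"tester_center")][0]["mask"].astype(bool)
for b in(0,10,20,27,35,45):
    c=dict(w);E=np.array(w["extrinsics"]).copy();E[:3,3]-=E[:3,:3]@[0,0,b];c["extrinsics"]=E
    f=fit([(c,m)],tester(),2,[598,97,3.23]);print("bias",b,f.x.round(3),round(f.fun,3))
for r in trace(s,"meter_center")[:1]:
    m=r["mask"].astype(bool);f=fit([(s,m)],[box(120,58,44)],53,[596,-171,.12]);print("meter side",f.x.round(3),f.fun)
for r in trace(t,"meter_center")[:1]:
    m=r["mask"].astype(bool);f=fit([(t,m)],[box(120,58,44)],53,[596,-171,.12]);print("meter top",f.x.round(3),f.fun)
E
python3 bias.py
```

```text
[598.88103865  97.87475949 100.40254081] 0.882207368240764
bias 0 [598.143  97.719   3.252] 0.086
bias 10 [597.729  97.915   3.246] 0.025
bias 20 [594.839  97.458   3.251] 0.05
bias 27 [594.483  97.698   3.251] 0.092
bias 35 [596.047  98.241   3.249] 0.139
bias 45 [593.267  99.053   3.246] 0.194
meter side [ 5.95115e+02 -1.79941e+02  1.18000e-01] 0.16233309908643712
meter top [ 5.97172e+02 -1.71788e+02  9.40000e-02] 0.08785674314493563
```

{"api": "arm_command", "payload": {"steps": [-0.02, 0, -1, 0, 100, 0, 0, -0.9, 0, 100, 0, 0, -0.2, 0, 100, 0, 0, 0, 0, 100]}}

```text
time_s: 15.58
eef_pos: [598.8, 97.8, -2.9]
ee_rot: [0.0, 0.999, 0.045, 0.0]
force: [-0.9, 0.7, 1.0]
grip_width: 1.0
```

{"api": "arm_command", "payload": {"steps": [0, 0, -0.15, 0, 100, 0, 0, 0, 0, 100]}}

```text
time_s: 15.82
eef_pos: [598.6, 97.8, -10.6]
ee_rot: [0.0, 0.999, 0.045, 0.0]
force: [0.6, -0.8, -0.2]
grip_width: 0.999
```

{"api": "arm_command", "payload": {"steps": [0, 0, -0.08, 0, 100, 0, 0, 0, 0, 0, 0, 0, 0, 0, 0, 0, 0, 0, 0, 0, 0, 0, 0, 0, 0]}}

```text
time_s: 16.45
eef_pos: [598.6, 97.8, -14.9]
ee_rot: [0.0, 0.999, 0.045, 0.0]
force: [0.7, -0.1, 1.4]
grip_width: 0.396
```

{"api": "arm_command", "payload": {"steps": [0, 0, 0, 0, 0, 0, 0, 0, 0, 0, 0, 0, 0, 0, 0]}}

```text
time_s: 16.82
eef_pos: [598.6, 97.8, -14.9]
ee_rot: [0.0, 0.999, 0.045, 0.0]
force: [0.4, 0.6, 3.9]
grip_width: 0.395
```

The grip reads 33.6 mm, which matches the 34 mm body. I'll carry it to the tester pocket.

{"api": "arm_command", "payload": {"steps": [0, 0, 0.5, 0, 0, 0, 0, 1, 0, 0, 0, 0, 1, 0, 0, -0.5, -0.8, 0.3, 0.4, 0, -0.52, -0.84, 0, 0, 0]}}

```text
time_s: 17.45
eef_pos: [547.0, 15.1, 125.7]
ee_rot: [0.0, 0.998, 0.063, 0.001]
force: [0.5, -0.4, -1.2]
grip_width: 0.389
```

{"api": "arm_command", "payload": {"steps": [-0.52, -0.84, 0, 0, 0, -0.52, -0.84, 0, 0, 0, -0.52, -0.84, 0, 0, 0, -0.52, -0.84, 0, 0, 0, -0.52, -0.84, 0, 0, 0]}}

```text
time_s: 18.08
eef_pos: [416.1, -195.2, 124.6]
ee_rot: [-0.0, 0.998, 0.062, -0.0]
force: [0.8, -0.4, -0.9]
grip_width: 0.389
```

{"api": "arm_command", "payload": {"steps": [0, 0, 0, 0, 0]}}

```text
time_s: 18.2
eef_pos: [415.9, -196.1, 124.6]
ee_rot: [-0.0, 0.998, 0.06, -0.0]
force: [0.1, 0.2, -1.8]
grip_width: 0.389
```

```bash
python3 look.py
```

```text
[ 415.9 -196.1  124.6] psi 6.86 grip 0.389 t 18.2
```

```bash
python3 - <<'E'
s=open("look.py").read()
s=s.replace("c=capture(n)\n","c=capture(n)\n            if n=='wrist': E=np.array(c['extrinsics']).copy();E[:3,3]-=E[:3,:3]@[0,0,12];c=dict(c,extrinsics=E)\n")
s=s.replace("trace(c,t","trace(cc,t").replace("            c=capture(n)\n","            c=cc=capture(n)\n")
open("look.py","w").write(s)
E
python3 look.py tester 141 416 -196 3.26
```

```text
[ 415.9 -196.1  124.6] psi 6.86 grip 0.389 t 18.2
side 0.95 525 [ 435.142 -193.382    2.777] cost 0.578
wrist 0.74 22379 [ 416.089 -193.021    3.273] cost 0.131
```

{"api": "arm_command", "payload": {"steps": [0, 0.02, -0.8, 0.06, 0, 0, 0, -0.7, 0, 0, 0, 0, -0.1, 0, 0, 0, 0, 0, 0, 0]}}

```text
time_s: 19.0
eef_pos: [417.9, -193.1, 45.6]
ee_rot: [0.0, 0.998, 0.065, 0.0]
force: [0.1, -0.2, -1.1]
grip_width: 0.393
```

{"api": "arm_command", "payload": {"steps": [0, 0, -0.1, 0, 0, 0, 0, 0, 0, 0]}}

```text
time_s: 19.25
eef_pos: [417.5, -193.2, 40.3]
ee_rot: [0.0, 0.998, 0.065, 0.0]
force: [0.1, 0.2, -0.8]
grip_width: 0.39
```

{"api": "arm_command", "payload": {"steps": [-0.02, -0.03, -0.05, 0, 0, 0, 0, -0.03, 0, 0, 0, 0, 0, 0, 0]}}

```text
time_s: 19.62
eef_pos: [416.4, -194.8, 36.1]
ee_rot: [0.0, 0.998, 0.065, 0.0]
force: [-1.8, -0.4, 3.6]
grip_width: 0.39
```

{"api": "arm_command", "payload": {"steps": [0, 0, -0.01, 0, 0, 0, 0, 0, 0, 60, 0, 0, 0, 0, 60, 0, 0, 0.4, 0, 60, 0, 0, 1, 0, 60]}}

```text
time_s: 20.25
eef_pos: [415.3, -193.9, 104.7]
ee_rot: [-0.002, 0.998, 0.064, -0.002]
force: [0.2, -1.1, 0.9]
grip_width: 0.599
```

{"api": "arm_command", "payload": {"steps": [0, 0, 1, 0, 60, 0, 0, 0, 0, 60]}}

```text
time_s: 20.5
eef_pos: [417.7, -195.7, 158.4]
ee_rot: [0.002, 0.998, 0.065, 0.003]
force: [0.6, 0.3, -0.5]
grip_width: 0.601
```

```bash
python3 look.py tester 53 416 -195 3.27
python3 - <<'E'
from h import *
im=np.zeros((480,800,3),np.uint8)
w=capture("wrist")["frame"];s=capture("side")["frame"]
im[:300,:400]=cv2.resize(w,(400,300));im[:300,400:]=cv2.resize(s[130:230,270:405],(400,300))
cv2.imwrite("pics/p2.png",im[:300])
E
```

```text
[ 417.7 -195.7  158.4] psi 7.41 grip 0.601 t 20.5
side 0.69 782 [ 423.558 -198.664    2.956] cost 0.348
wrist 0.55 7916 [ 414.844 -194.47     3.281] cost 0.02
```

View pics/p2.png

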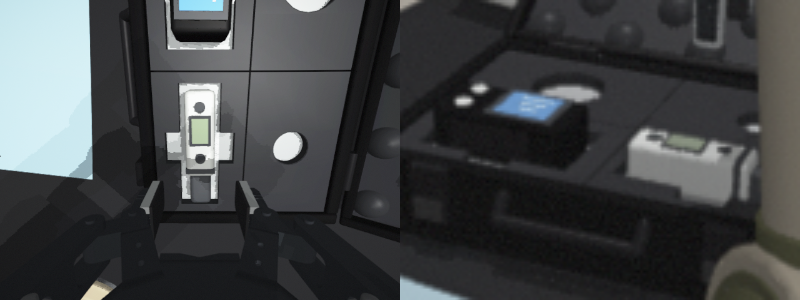

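The wrist view (left) and side view (right) show the meter and tester both seated face up; the tester fit is (414.8,-194.5), cost 0.02. Now the bottle.

{"api": "arm_command", "payload": {"steps": [0.06, 0.97, 0, 0, 100, 0.06, 0.97, 0, 0, 100, 0.06, 0.97, 0, 0, 100, 0.06, 0.97, 0, 0, 100, 0.06, 0.97, 0, 0, 100]}}

```text
time_s: 21.52
eef_pos: [431.2, 49.4, 155.1]
ee_rot: [-0.0, 0.998, 0.065, -0.0]
force: [0.9, 0.1, -0.5]
grip_width: 1.002
```

{"api": "arm_command", "payload": {"steps": [0.06, 0.97, 0, 0, 100, 0.06, 0.97, 0, 0, 100, 0.06, 0.97, 0, 0, 100, 0.06, 0.97, 0, 0, 100, 0.06, 0.97, 0, 0, 100]}}

```text
time_s: 22.15
eef_pos: [446.1, 292.0, 154.9]
ee_rot: [0.0, 0.998, 0.065, -0.0]
force: [0.5, -0.4, -0.5]
grip_width: 0.998
```

{"api": "arm_command", "payload": {"steps": [0.06, 0.97, 0, 0, 100, 0.06, 0.97, 0, 0, 100, 0, 0, 0, 0, 100]}}

```text
time_s: 22.52
eef_pos: [451.6, 389.6, 154.1]
ee_rot: [0.0, 0.998, 0.066, -0.001]
force: [-0.1, -1.0, -1.0]
grip_width: 1.001
```

```bash
python3 look.py bottle 2 457 388
```

```text
[451.6 389.6 154.1] psi 7.59 grip 1.001 t 22.525
side 0.63 1945 [455.729 387.851] cost 0.04
top 0.5 258 [448.132 373.131] cost 0.605
wrist 0.87 3705 [454.173 389.787] cost 0.024
```

{"api": "arm_command", "payload": {"steps": [0.08, -0.01, -1, 0, 100, 0, 0, -0.9, 0, 100, 0, 0, -0.6, 0, 100, 0, 0, -0.2, 0, 100, 0, 0, 0, 0, 100]}}

```text
time_s: 23.45
eef_pos: [456.7, 386.6, 20.9]
ee_rot: [-0.0, 0.998, 0.064, 0.0]
force: [0.5, -0.2, 0.4]
grip_width: 0.999
```

{"api": "arm_command", "payload": {"steps": [-0.01, 0.04, -0.2, 0, 100, 0, 0, -0.08, 0, 100, 0, 0, 0, 0, 0, 0, 0, 0, 0, 0, 0, 0, 0, 0, 0]}}

```text
time_s: 24.08
eef_pos: [456.2, 389.0, 6.9]
ee_rot: [-0.0, 0.998, 0.065, 0.0]
force: [-0.7, 0.2, 1.8]
grip_width: 0.569
```

{"api": "arm_command", "payload": {"steps": [0, 0, 0, 0, 0, 0, 0, 0, 0, 0]}}

```text
time_s: 24.32
eef_pos: [456.2, 389.1, 6.9]
ee_rot: [-0.0, 0.998, 0.065, 0.0]
force: [-1.5, -0.8, 4.9]
grip_width: 0.57
```

{"api": "arm_command", "payload": {"steps": [0, 0, 0.5, 0, 0, 0, 0, 1, 0, 0, 0, 0, 1, 0, 0, 0, 0, 0.5, 0, 0, 0.2, -0.9, 0, 0, 0]}}

```text
time_s: 24.95
eef_pos: [465.9, 345.2, 157.9]
ee_rot: [-0.001, 0.998, 0.066, 0.001]
force: [1.1, -0.9, -1.5]
grip_width: 0.575
```

{"api": "arm_command", "payload": {"steps": [0.22, -0.95, 0, 0, 0, 0.22, -0.95, 0, 0, 0, 0.22, -0.95, 0, 0, 0, 0.22, -0.95, 0, 0, 0, 0.22, -0.95, 0, 0, 0]}}

```text
time_s: 25.58
eef_pos: [520.7, 104.8, 155.9]
ee_rot: [-0.0, 0.998, 0.065, -0.001]
force: [1.5, 0.1, -0.4]
grip_width: 0.569
```

{"api": "arm_command", "payload": {"steps": [0.22, -0.95, 0, 0, 0, 0.22, -0.95, 0, 0, 0, 0.22, -0.95, 0, 0, 0, 0.22, -0.95, 0, 0, 0, 0.22, -0.95, 0, 0, 0]}}

```text
time_s: 26.2
eef_pos: [575.7, -132.6, 155.8]
ee_rot: [-0.0, 0.998, 0.064, -0.001]
force: [0.6, 0.1, -1.6]
grip_width: 0.568
```

{"api": "arm_command", "payload": {"steps": [0.22, -0.95, 0, 0, 0, 0.22, -0.95, 0, 0, 0, 0.22, -0.95, 0, 0, 0, 0, 0, 0, 0, 0]}}

```text
time_s: 26.7
eef_pos: [608.2, -276.6, 154.6]
ee_rot: [-0.0, 0.998, 0.063, -0.001]
force: [-1.2, -0.1, -1.7]
grip_width: 0.568
```

```bash
python3 look.py bottle 145 610 -270
```

```text
[ 608.2 -276.6  154.6] psi 7.2 grip 0.568 t 26.7
side 0.72 456 [ 621.162 -298.595] cost 0.38
wrist 0.93 19297 [ 604.096 -272.846] cost 0.14
```

{"api": "arm_command", "payload": {"steps": [0.05, -0.14, 0, 0, 0, 0, 0, -0.8, 0, 0, 0, 0, -0.6, 0, 0, 0, 0, -0.15, 0, 0, 0, 0, 0, 0, 0]}}

```text
time_s: 27.62
eef_pos: [611.7, -280.9, 79.6]
ee_rot: [0.0, 0.998, 0.065, 0.0]
force: [-0.5, -1.0, -1.3]
grip_width: 0.566
```

{"api": "arm_command", "payload": {"steps": [-0.02, -0.05, -0.2, 0, 0, 0, 0, -0.15, 0, 0, 0, 0, 0, 0, 0]}}

```text
time_s: 28.0
eef_pos: [610.1, -283.0, 60.7]
ee_rot: [-0.0, 0.998, 0.065, -0.0]
force: [0.2, -0.4, -1.9]
grip_width: 0.567
```

{"api": "arm_command", "payload": {"steps": [0, 0, -0.04, 0, 0, 0, 0, -0.02, 0, 0, 0, 0, 0, 0, 0]}}

```text
time_s: 28.38
eef_pos: [610.4, -283.1, 58.4]
ee_rot: [0.0, 0.998, 0.065, 0.0]
force: [-0.1, 0.5, -0.5]
grip_width: 0.569
```

{"api": "arm_command", "payload": {"steps": [0, 0, -0.02, 0, 0, 0, 0, 0, 0, 0, 0, 0, 0, 0, 75, 0, 0, 0, 0, 75, 0, 0, 0.4, 0, 75]}}

```text
time_s: 29.0
eef_pos: [609.6, -282.7, 76.0]
ee_rot: [-0.001, 0.998, 0.065, -0.001]
force: [0.7, 0.8, 0.2]
grip_width: 0.753
```

{"api": "arm_command", "payload": {"steps": [0, 0, 1, 0, 75, 0, 0, 1, 0, 75, 0, 0, 0, 0, 75]}}

```text
time_s: 29.38
eef_pos: [611.8, -284.1, 182.0]
ee_rot: [0.003, 0.998, 0.065, 0.003]
force: [-0.2, -0.6, -0.3]
grip_width: 0.751
```

```bash
python3 look.py bottle 53 610 -283
```

```text
[ 611.8 -284.1  182. ] psi 7.41 grip 0.751 t 29.375
side 0.72 567 [ 621.213 -299.879] cost 0.142
wrist 0.75 4933 [ 608.163 -283.184] cost 0.05
```

The bottle is seated (wrist fit (608.2,-283.2), cost 0.05). Now the vial.

{"api": "arm_command", "payload": {"steps": [-0.04, 0.97, 0, 0, 100, -0.04, 0.97, 0, 0, 100, -0.04, 0.97, 0, 0, 100, -0.04, 0.97, 0, 0, 100, -0.04, 0.97, 0, 0, 100]}}

```text
time_s: 30.3
eef_pos: [599.9, -39.1, 176.7]
ee_rot: [-0.0, 0.998, 0.065, -0.001]
force: [1.0, -0.8, -0.4]
grip_width: 0.999
```

{"api": "arm_command", "payload": {"steps": [-0.04, 0.97, 0, 0, 100, -0.04, 0.97, 0, 0, 100, -0.04, 0.97, 0, 0, 100, -0.04, 0.97, 0, 0, 100, -0.04, 0.97, 0, 0, 100]}}

```text
time_s: 30.92
eef_pos: [589.9, 203.4, 176.6]
ee_rot: [0.0, 0.998, 0.065, -0.001]
force: [-0.4, -0.3, -0.1]
grip_width: 1.0
```

{"api": "arm_command", "payload": {"steps": [-0.04, 0.97, 0, 0, 100, -0.04, 0.97, 0, 0, 100, -0.04, 0.97, -0.5, 0, 100, 0, 0.4, -0.5, 0, 100, 0, 0, 0, 0, 100]}}

```text
time_s: 31.55
eef_pos: [582.8, 367.9, 124.3]
ee_rot: [0.001, 0.998, 0.066, -0.003]
force: [-0.6, -1.2, -0.0]
grip_width: 1.0
```

```bash
python3 look.py vial 2 583 360
```

```text
[582.8 367.9 124.3] psi 7.51 grip 1.0 t 31.55
side 0.67 580 [582.191 359.101] cost 0.069
top 0.43 51 [583. 356.] cost 0.775
wrist 0.71 1384 [578.971 360.391] cost 0.016
```

{"api": "arm_command", "payload": {"steps": [-0.02, -0.16, -0.6, 0, 100, 0, 0, -0.9, 0, 100, 0, 0, -0.6, 0, 100, 0, 0, 0, 0, 100]}}

```text
time_s: 32.35
eef_pos: [582.6, 358.4, 20.9]
ee_rot: [0.001, 0.998, 0.064, -0.002]
force: [1.2, -0.2, -0.4]
grip_width: 1.001
```

{"api": "arm_command", "payload": {"steps": [-0.02, 0.03, -0.3, 0, 100, 0, 0, -0.2, 0, 100, 0, 0, 0, 0, 100, 0, 0, 0, 0, 0, 0, 0, 0, 0, 0], "grip_force": 25}}

```text
time_s: 32.98
eef_pos: [582.6, 361.0, -2.1]
ee_rot: [-0.0, 0.998, 0.065, 0.0]
force: [-0.4, -1.0, 0.0]
grip_width: 0.603
```

{"api": "arm_command", "payload": {"steps": [0, 0, 0, 0, 0, 0, 0, 0, 0, 0, 0, 0, 0, 0, 0, 0, 0, 0, 0, 0]}}

```text
time_s: 33.48
eef_pos: [582.5, 360.9, -2.3]
ee_rot: [-0.0, 0.998, 0.065, 0.0]
force: [-0.4, 0.4, 3.3]
grip_width: 0.292
```

{"api": "arm_command", "payload": {"steps": [0, 0, 0.5, 0, 0, 0, 0, 1, 0, 0, 0, 0, 1, 0, 0, 0, 0, 0.5, 0, 0, -0.2, -0.9, 0, 0, 0]}}

```text
time_s: 34.1
eef_pos: [573.0, 317.3, 149.1]
ee_rot: [-0.001, 0.998, 0.066, 0.002]
force: [1.0, -1.1, -0.8]
grip_width: 0.295
```

{"api": "arm_command", "payload": {"steps": [-0.22, -0.95, 0, 0, 0, -0.22, -0.95, 0, 0, 0, -0.22, -0.95, 0, 0, 0, -0.22, -0.95, 0, 0, 0, -0.22, -0.95, 0, 0, 0]}}

```text
time_s: 34.72
eef_pos: [516.7, 76.9, 147.3]
ee_rot: [0.0, 0.998, 0.065, -0.0]
force: [0.7, -0.2, -0.2]
grip_width: 0.29
```

{"api": "arm_command", "payload": {"steps": [-0.22, -0.95, 0, 0, 0, -0.22, -0.95, 0, 0, 0, -0.22, -0.95, 0, 0, 0, -0.22, -0.95, 0, 0, 0, -0.22, -0.95, 0, 0, 0]}}

```text
time_s: 35.35
eef_pos: [461.7, -160.6, 147.3]
ee_rot: [-0.0, 0.998, 0.065, 0.0]
force: [1.1, 0.8, -0.5]
grip_width: 0.292
```

{"api": "arm_command", "payload": {"steps": [-0.22, -0.95, 0, 0, 0, -0.22, -0.95, 0, 0, 0, -0.22, -0.9, 0, 0, 0, 0, 0, 0, 0, 0]}}

```text
time_s: 35.85
eef_pos: [428.4, -301.4, 146.9]
ee_rot: [-0.0, 0.998, 0.063, -0.0]
force: [0.1, -0.1, -1.0]
grip_width: 0.295
```

```bash
python3 look.py vial 155 430 -300
```

```text
[ 428.4 -301.4  146.9] psi 7.2 grip 0.295 t 35.85
wrist 0.91 6505 [ 424.458 -298.401] cost 0.054
```

{"api": "arm_command", "payload": {"steps": [0.05, -0.1, 0, 0, 0, 0, 0, -0.8, 0, 0, 0, 0, -0.6, 0, 0, 0, 0, -0.1, 0, 0, 0, 0, 0, 0, 0]}}

```text
time_s: 36.78
eef_pos: [432.3, -304.5, 73.1]
ee_rot: [0.0, 0.998, 0.065, 0.0]
force: [0.4, 0.4, 0.5]
grip_width: 0.295
```

{"api": "arm_command", "payload": {"steps": [-0.02, -0.03, -0.25, 0, 0, 0, 0, -0.18, 0, 0, 0, 0, 0, 0, 0]}}

```text
time_s: 37.15
eef_pos: [430.6, -305.4, 50.2]
ee_rot: [-0.001, 0.998, 0.065, -0.0]
force: [-0.4, -0.2, -0.3]
grip_width: 0.296
```

{"api": "arm_command", "payload": {"steps": [0, 0, -0.04, 0, 0, 0, 0, 0, 0, 0]}}

```text
time_s: 37.4
eef_pos: [430.9, -305.7, 49.0]
ee_rot: [0.0, 0.998, 0.065, 0.0]
force: [-1.4, 0.7, -0.7]
grip_width: 0.294
```

{"api": "arm_command", "payload": {"steps": [0, 0, -0.02, 0, 0, 0, 0, 0, 0, 0]}}

```text
time_s: 37.65
eef_pos: [431.1, -305.8, 48.6]
ee_rot: [0.0, 0.998, 0.065, 0.0]
force: [-1.1, 0.6, 5.9]
grip_width: 0.29
```

{"api": "arm_command", "payload": {"steps": [0, 0, 0, 0, 55, 0, 0, 0, 0, 55, 0, 0, 0, 0, 55, 0, 0, 0.5, 0, 55, 0, 0, 1, 0, 55]}}

```text
time_s: 38.28
eef_pos: [430.1, -304.9, 122.3]
ee_rot: [-0.002, 0.998, 0.065, -0.001]
force: [0.2, -0.3, 0.9]
grip_width: 0.55
```

{"api": "arm_command", "payload": {"steps": [0, 0, 1, 0, 55, -0.3, 0.5, 0.5, 0, 55, -0.3, 1, 0, 0, 55, -0.3, 1, 0, 0, 55, 0, 0, 0, 0, 55]}}

```text
time_s: 38.9
eef_pos: [385.2, -178.4, 198.2]
ee_rot: [0.0, 0.998, 0.066, 0.0]
force: [0.6, -0.2, 0.6]
grip_width: 0.554
```

{"api": "arm_command", "payload": {"steps": [0, 1, 0, 0, 55, 0, 1, 0, 0, 55, 0, 1, 0, 0, 55, 0, 1, 0, 0, 55, 0, 1, 0, 0, 55]}}

```text
time_s: 39.52
eef_pos: [386.3, 70.5, 198.1]
ee_rot: [0.0, 0.998, 0.064, 0.0]
force: [0.9, -0.6, 0.1]
grip_width: 0.547
```

{"api": "arm_command", "payload": {"steps": [0, 1, 0, 0, 55, 0, 0.5, 0, 0, 55, 0, 0, 0, 0, 55, 0, 0, 0, 0, 55]}}

```text
time_s: 40.02
eef_pos: [386.2, 143.5, 197.8]
ee_rot: [0.0, 0.998, 0.064, -0.0]
force: [-0.3, 0.4, -0.5]
grip_width: 0.551
```

```bash
cat > fin.py <<'E'
from h import *
t=capture("top");s=capture("side");x=sense();print(x["eef_pos"],x["time_s"])
P=dict(meter=([box(120,58,44)],[595,-171,.12]),tester=(tester(),[415,-195,3.27]),bottle=([cyl((25,0),(25,58)),cyl((25,58),(21,65)),cyl((21,65),(21,85))],[610,-283]),vial=([cyl((13,0),(12.5,60))],[430,-306]))
for k,(b,p0) in P.items():
  for r in trace(t,k+"_center")[:3]:
    m=r["mask"].astype(bool);v,u=np.nonzero(m)
    if len(u)<30 or np.hypot(*(onz(t,[u.mean(),v.mean()],80)[0][:2]-p0[:2]))>60: continue
    f=fit([(t,m)],b,53,p0,len(p0)==3);print(k,round(r["score"],2),f.x.round(3),round(f.fun,3));break
for k,b in dict(beaker=[cyl((25,0),(30,70))],dish=[cyl((46,0),(46,16))]).items():
  m=trace(s,k+"_center")[0]["mask"].astype(bool);f=fit([(s,m)],b,2,dict(beaker=[443,245],dish=[604,236])[k],False);print(k,f.x.round(1),round(f.fun,3))
A=cv2.resize(t["frame"][110:270,360:520],(500,500),interpolation=cv2.INTER_CUBIC)
B=cv2.resize(s["frame"][120:230,250:400],(300,220));im=np.zeros((500,800,3),np.uint8);im[:,:500]=A;im[:220,500:]=B;cv2.imwrite("pics/fin.png",im)
E
python3 fin.py
```

```text
[386.17463905 143.386454   197.85844705] 40.125
meter 0.78 [ 5.94649e+02 -1.73454e+02  8.50000e-02] 0.106
tester 0.94 [ 415.598 -195.553    3.3  ] 0.151
bottle 0.78 [ 612.357 -283.147] 0.054
vial 0.55 [ 432.225 -305.833] 0.152
beaker [442.4 244.7] 0.037
dish [604.2 235.9] 0.086
```

View pics/fin.png

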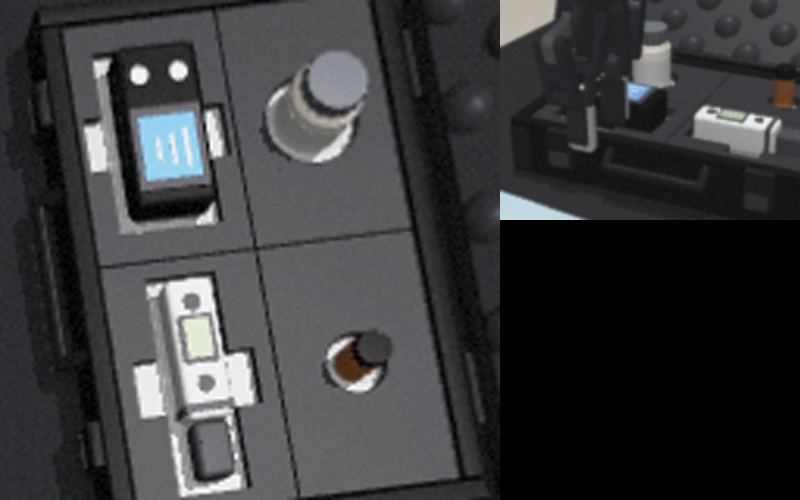

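The final view shows the meter, bottle, tester and vial each down in its own cut-out. All fit within about 3 mm of centre, and the beaker and dish haven't moved. The gripper is clear, so I'll hand in.

```bash
python3 -c "
from rig import finish_job; print(finish_job())"
```

```text
the job is handed in; nothing more can be done
None
```

I put the analyser, the smaller pocket tester (143 mm long, lying on the pad), the bottle and the vial into their own cut-outs and handed the job in at about 40 s. No verdict was reported.

**Last checks**
- **Kit:** the top-camera fits put all four within about 3 mm of their pocket centres. The analyser and tester yaw is within about 0.05 rad of their pockets. The final picture shows the analyser and tester face up, and the bottle and vial upright.
- **Seating depth:** I judged this from how far I lowered each item and the contact force before letting go. The bottle's contact was the faintest: the downward force only eased slightly before release.
- **Beaker and dish:** they measure within about 1 mm of where they started, and the gripper was clear of everything.

**Problems and disagreements**
- **Wrong height reading:** the reported gripper height was about 27 mm lower than where the fingertips really were.
    - The analyser was therefore held only by its top edge, but it went in properly.
    - The first try at the tester closed on top of it with about 7 N. I then allowed for the 27 mm and the next grasp held.
    - The wrist camera suggested only about 12 mm, and I did not explain the difference.
- **Side camera:** its position fits for items in the case were off by up to about 20 mm and fitted poorly, probably because the case or arm hid part of the view. I relied on the top and wrist views there.

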